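Clear the balance check and set up the first weighing

TASK

The morning check of the balance is done: first put the two check weights from its pan back into their own pockets in the weight case, which runs in order of size, then lay the drying tin's upturned lid on the middle of the pan and stand the open tin in it, ready for taring. Stand the sample jar from the bench about a finger's width off the left side of the balance (left as you face its display from the robot's side), level with the middle of the pan. Leave the closed spare tin and the mortar where they are.

Things in the scene. Friction and masses are not known exactly. Their poses are not given: they have to be found in the camera images.
- balance: White precision balance, fixed. Origin on the bench below the middle of its pan; x to its rear, y to its left side, z up. Body from x -168 mm (front, sloping display, faces the robot) to +100 mm, y -95 to +95 mm. Flat rimless steel pan, 150 (x) by 160 (y) mm, top 70 mm above the bench, the highest part. Both check weights start standing on the pan.
- case: Fixed wooden block, 64 (x) by 212 (y) by 24 mm high; origin centre of underside. Row of 4 round pockets, 12 mm deep, floors 12 mm above the bench, by size: y +70 mm holds the largest weight (38 mm wide, top 81 mm above bench); y +18 mm empty, 39 mm wide, for weight_big; y -28 mm empty, 33 mm wide, for weight_small; y -68 mm holds the smallest (16 mm wide).
- weight_big: The larger of the two loose check weights, 0.2 kg: polished steel cylinder 28 mm across with a neck and a knob on top, 53 mm high in all; cylinder up to 35 mm, knob 19 mm across from 43 to 51 mm above the foot. Origin at the centre of its underside, z up. Starts standing on the pan.
- weight_small: The smaller of the two loose check weights, 0.1 kg: polished steel cylinder 22 mm across with a neck and a knob on top, 42 mm high in all; cylinder up to 26 mm, knob 15 mm across from 32 to 40 mm above the foot. Origin at the centre of its underside, z up. Starts standing on the pan.
- lid: Lid of the drying tin, lying upturned (open side up) on the bench: shallow round aluminium dish, 58 mm across outside, 54 mm inside, 13 mm high, floor and wall 2 mm thick, 25 g. Origin at the centre of its underside, z up.
- tin: Open aluminium drying tin, empty, standing upright on the bench: 42 mm high, 44 mm across near its foot (foot edge chamfered to 39 mm) and widening to 50 mm at the rim, walls 2 mm, about 40 g. Origin at the centre of its underside, z up. It stands loosely inside the upturned lid, on the lid's floor, 2 mm above the lid's underside.
- jar: The sample jar standing out on the bench: translucent plastic with a red screw cap, 76 mm high; body 48 mm across at the foot, 54 mm below the cap; cap 60 mm across, from 60 to 76 mm above the foot; 0.10 to 0.20 kg. Origin at the centre of its underside, z up. The jars in the black tray at the far edge of the bench stay there.
- spare_tin: Bystander, to be left alone: a larger drying tin, closed with its lid, 68 mm across, 48 mm high, loose on the bench. Origin at the centre of its underside.
- mortar: Bystander, to be left alone: small white porcelain mortar, a bowl 72 mm across and 42 mm high with its pestle lying in it, the pestle's end leaning out over the rim to 70 mm height, loose on the bench as one piece. Origin at the centre of its underside.

How it is judged:
By the outcome, as a careful person would: the job done as asked, in the order asked, and still so for the second after the job is handed in, with the robot touching nothing.
It also fails if it takes over 115 s, if anything falls off the work surface, if the arm or the gripper's body presses on something with over 40 N, if the wrist force passes 120 N, or if a joint passes its speed limit or range.

ROBOT

A 7-joint arm with a two-finger parallel gripper is mounted at the origin on the work surface. World frame = base frame: x ahead of the robot, y to its left, z up, the work surface at z = 0. Lengths are in m, angles in rad, forces in N, time in s.
With the tool pointing down it reaches from about 0.4 to 0.875 m from the base axis. Payload 19.3 kg.
Tool frame: the origin (TCP) lies on the mounting face of the last link; the fingertips stand 173 mm ahead of it and the grasp point (between the pads) lies 155 mm ahead of it; z points along the fingers, y is the line along which they close (so a half turn about z gives the same grasp; the last joint's range is limited). The gripper opens to 85 mm and grips with 20 to 120 N. Pads are 22 mm wide; open, the fingers measure 114 mm over their backs; the gripper's body (76 mm by 85 mm) begins 54 mm behind the grasp point. The pads swing forward as they close: fully open they stand 13 mm farther back than shut.
Start: joints at [1.142, 0.521, -0.036, 1.599, 0.021, 1.021, -0.113], TCP at [0.219, -0.585, 0.405] pointing down, gripper open.
Joint ranges: [-2.91, 2.91], [-0.3, 2.13], [-1.5, 1.42], [0.17, 2.43], [-1.26, 4.41], [0.16, 1.93], [-2.52, 2.52]. Speed limits (rad/s): [1.89, 1.89, 2.39, 2.39, 3.01, 3.01, 3.01].

INTERFACE

Orientations are given as [roll, pitch, yaw] about the fixed x, y, z axes, in that order (R = Rz(yaw) Ry(pitch) Rx(roll)).
In Python, from workcell import bot, vision gives the robot as it stands.
- The arm moves only by the shell command python3 -m creep 'ROWS' [FORCE]. ROWS is JSON, a list that holds one entry, the list of rows, each a list of 7 numbers: the opening, from -1 (shut) to 1 (fully open), then the shift along the tool's x, y, z in cm, then the turn, a rotation vector about the tool's x, y, z in rad. In form: [[[grip, tx, ty, tz, rx, ry, rz], ...]]. A call has 1 to 12 rows; each row shifts and turns the commanded pose from where the row before left it, along the tool's axes as they then stand; what a row does not reach is not made up. A row lasts 1/8 s, in which the tool goes at most 62.5 mm and 10.7 degrees, less where a joint would pass 70% of its speed; a pose out of reach is approached as far as the arm can. A call with a gripper value outside its range is refused whole. The fingers move at their own pace and stop on an object; FORCE is the grip in N (left out, the last holds). Time passes only in rows, so rows that do not move let the fingers close. It gives the time, the measured TCP pose, the force, the opening and the grip force at its end, in the units of the state.
- bot.observe(): the state, without advancing time (a new reading comes with each control period).
- vision.grab_frame(name): name is "scene" or "side" or "wrist"; returns a dict with "image" (400x640x3 uint8, blue, green, red), "depth" (400x640 float32, m along the optical axis (not along the pixel's ray), 0 where there is no reading), "fovy" (degrees; the focal length in pixels is half the picture's height over the tangent of half this angle, whatever the lens; pixels are square), "cx", "cy" (the principal point, pixels), "cam_to_world" (4x4, takes a point from camera to world coordinates); the wrist camera has in their place "tool_from_camera" (4x4, takes a point from camera to tool coordinates, whose origin is the TCP and whose axes are the flange's). Camera axes: x right, y down, z forward; pixel columns grow to the right and rows downward; lengths in m; the calibration is good to about 2 mm. A picture is of the moment at which its call begins: read the wrist's pose just before it.
- bot.job_done(): hands the job in; it is judged then, once.
The state is a dict: "clock": time; "qpos": joint angles; "qd": joint speeds; "joint_efforts": joint torques, N m; "position": TCP position; "tool_rot": TCP orientation; "force": force on the tool from outside, world axes, zero at the start; "moment": the same for the moment, N m; "grip_width": finger opening in m; "finger_force": force on a finger pad.
Only numpy, scipy, OpenCV 4.12 (cv2) and the standard library are available. Lean on these libraries where they do the work, as an engineer would, in place of code of your own. Each camera call takes 0.05 s, during which the arm holds its last target. There are 200 camera calls.

## Working session

There is one attempt and no reset: what is moved stays moved. The work goes in short steps, Python scripts to look and compute and a shell command to move; the robot and the scene stay as the last step left them, time stands still between calls to the robot, and variables do not carry over. Pictures are saved under pics/ and viewed, at most 14 in all, crops included, and the job is handed in when it is done.

```bash
mkdir -p pics; ls
cat > h.py <<'E'
import numpy as np, cv2
from workcell import bot, vision
from scipy.spatial.transform import Rotation as R
def grab(n):
    s=bot.observe(); f=vision.grab_frame(n); f['s']=s
    f['f']=200/np.tan(np.radians(f['fovy'])/2)
    if n=='wrist':
        T=np.eye(4); T[:3,:3]=R.from_euler('xyz',s['tool_rot']).as_matrix() if len(np.ravel(s['tool_rot']))==3 else np.array(s['tool_rot']); T[:3,3]=s['position']
        f['T']=T@np.array(f['tool_from_camera'])
    else: f['T']=np.array(f['cam_to_world'])
    return f
def ray(f,u,v,z):
    d=f['T'][:3,:3]@np.array([(u-f['cx'])/f['f'],(v-f['cy'])/f['f'],1]); o=f['T'][:3,3]
    return o+d*(z-o[2])/d[2]
def cloud(f):
    v,u=np.mgrid[:400,:640]; d=f['depth']
    p=np.stack([(u-f['cx'])/f['f']*d,(v-f['cy'])/f['f']*d,d],-1)
    return p@f['T'][:3,:3].T+f['T'][:3,3]
E
python3 - <<'E'
from h import *
print(bot.observe())
for n in ['scene','side']:
    f=grab(n); cv2.imwrite(f'pics/{n}0.png',f['image']); print(n,f['fovy'],f['cx'],f['cy'],f['T'].round(3).tolist(),(f['depth']>0).mean())
E
```

```text
pics
{'clock': 0.0, 'qpos': array([ 1.14181803,  0.52206011, -0.03631929,  1.60000902,  0.02119437,
        1.02111218, -0.11278257]), 'qd': array([-0.00185167, -0.00119989, -0.00026197, -0.00130618, -0.00018286,
       -0.00024528,  0.00171843]), 'joint_efforts': array([ 9.97297939e-04, -9.27097249e+01,  1.98052749e+00, -3.69934916e+01,
        1.80082134e-02,  8.04102252e-03, -8.65002107e-05]), 'position': array([ 0.21938228, -0.58508113,  0.40409661]), 'tool_rot': array([-3.14039188e+00,  8.59642279e-05,  3.58775839e-01]), 'force': array([-0.15418319,  1.35153673,  0.37661734]), 'moment': array([-0.00764011,  0.05202129,  0.05731801]), 'finger_force': 0.0, 'grip_width': 0.08545067199998597}
scene 44.77688359045816 317.5753590420772 203.83654913636252 [[0.765, 0.426, -0.483, 1.254], [0.644, -0.506, 0.574, -0.791], [0.0, -0.75, -0.662, 1.033], [0.0, 0.0, 0.0, 1.0]] 0.9808046875
side 54.83805279755385 316.4832323800765 195.84554572760848 [[-0.941, -0.228, 0.249, 0.317], [-0.338, 0.637, -0.693, 0.629], [-0.001, -0.736, -0.677, 0.655], [0.0, 0.0, 0.0, 1.0]] 0.99594140625
```

View pics/scene0.png

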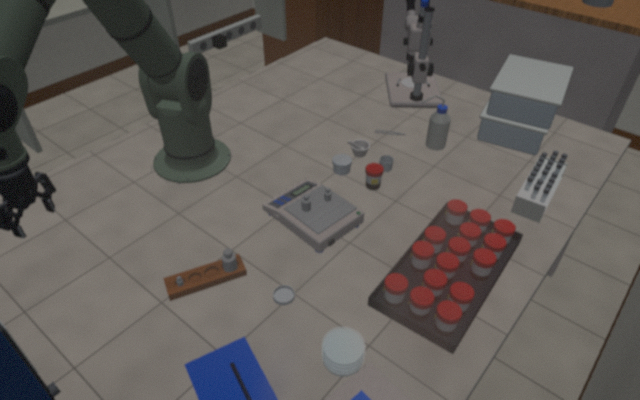

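View pics/side0.png

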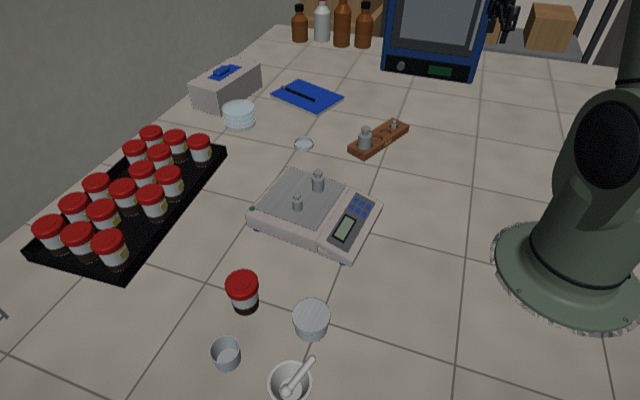

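Scene: balance at (315,212), weights at (306,203) and (327,193), case at (205,275), lid at (284,296), jar at (374,175), tin at (387,162), spare tin at (342,165), mortar at (360,147). The side view shows all of them too: big weight (318,181), small (297,203), jar (242,290), tin (226,353), lid (303,144), case (379,138).

Run:
```python
from h import *
from scipy import ndimage as nd
fs={n:grab(n) for n in ['scene','side']}
H=np.zeros((700,700)); C=np.zeros((700,700,3),np.uint8)
# ortho 1.5mm/px ; x 0.1..1.15 up, y 0.5..-0.55 left
P=np.concatenate([cloud(f).reshape(-1,3) for f in fs.values()]); col=np.concatenate([f['image'].reshape(-1,3) for f in fs.values()])
ok=np.concatenate([f['depth'].ravel()>0 for f in fs.values()])
P=P[ok];col=col[ok]
for n,f in fs.items():
    c=cloud(f); print(n)
    pts=dict(scene=dict(case=(205,275),lid=(284,296),jar=(374,169),tin=(387,160),spare=(342,160),mortar=(360,147),big=(306,199),small=(327,190),pan=(315,212)),
     side=dict(case=(379,140),lid=(303,144),jar=(242,280),tin=(226,343),spare=(311,308),mortar=(290,382),big=(318,173),small=(297,196),pan=(300,220)))[n]
    for k,(u,v) in pts.items(): print(k,c[v,u].round(3))
m=(P[:,2]<0.2)&(P[:,0]>.1)&(P[:,0]<1.15)&(abs(P[:,1])<.52)
P=P[m];col=col[m]
o=np.argsort(P[:,2]);P=P[o];col=col[o]
r=((1.15-P[:,0])/.0015).astype(int).clip(0,699);q=((.525-P[:,1])/.0015).astype(int).clip(0,699)
C[r,q]=col;H[r,q]=P[:,2]
for i in range(3):
    C=np.where((C==0).all(-1,keepdims=True),cv2.dilate(C,np.ones((3,3))),C)
for i in range(0,700,67):
    pass
for x in np.arange(.2,1.1,.1): cv2.putText(C,'%.1f'%x,(0,int((1.15-x)/.0015)),0,.4,(0,0,255))
for y in np.arange(-.5,.5,.1): cv2.putText(C,'%.1f'%y,(int((.525-y)/.0015),695),0,.4,(0,0,255))
cv2.imwrite('pics/ortho.png',C[:,:][100:])
```

```text
scene
case [ 0.47  -0.332  0.02 ]
lid [ 0.673 -0.238  0.005]
jar [0.587 0.284 0.078]
tin [0.551 0.424 0.019]
spare [0.455 0.287 0.05 ]
mortar [0.444 0.407 0.035]
big [0.544 0.    0.114]
small [0.559 0.078 0.106]
pan [0.573 0.006 0.076]
side
case [ 0.462 -0.313  0.016]
lid [ 0.67  -0.235  0.004]
jar [0.579 0.293 0.079]
tin [0.57  0.384 0.022]
spare [0.451 0.287 0.048]
mortar [0.44  0.411 0.032]
big [0.535 0.014 0.123]
small [0.556 0.086 0.111]
pan [0.54  0.111 0.069]
```

View pics/ortho.png

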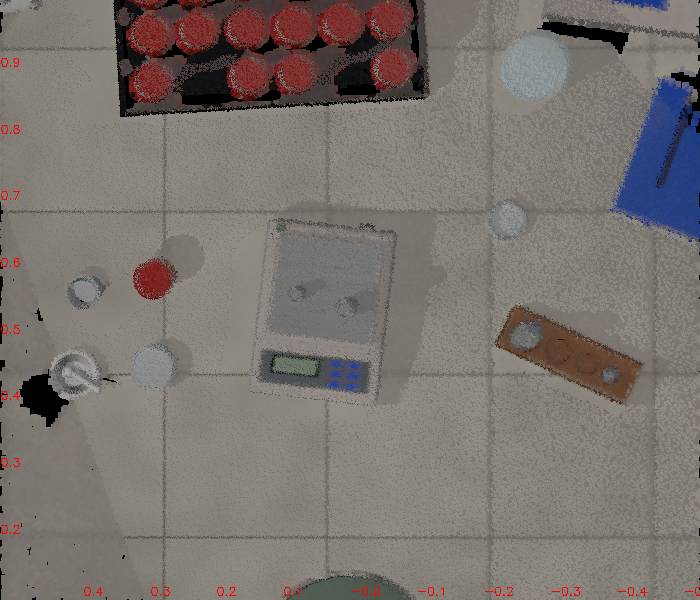

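```bash
cat >> h.py <<'E'
def band(P,c,r,z0,z1):
    return P[(np.hypot(P[:,0]-c[0],P[:,1]-c[1])<r)&(P[:,2]>z0)&(P[:,2]<z1)]
def circ(p):
    (c,r)=cv2.minEnclosingCircle(p[:,:2].astype(np.float32)); return np.round(c,4),round(r,4)
E
python3 - <<'E'
from h import *
Q={n:(lambda c,f:c[f['depth']>0])(cloud(f),f) for n,f in ((n,grab(n)) for n in ['scene','side'])}
for n,P in Q.items():
    print(n,'table z',np.median(band(P,(.8,.15),.05,-.02,.02)[:,2]),'pan z',np.median(band(P,(.6,.05),.03,.05,.08)[:,2]))
    for k,c,r,z0,z1 in [('big',(.54,.0),.025,.105,.13),('small',(.56,.08),.025,.098,.12),('lid',(.67,-.237),.04,.009,.017),('tin',(.56,.40),.04,.036,.046),('jar',(.58,.29),.045,.07,.082),('spare',(.453,.287),.05,.042,.054),('bigcase',(.49,-.265),.03,.065,.09),('mortar',(.44,.40),.06,.02,.075)]:
        p=band(P,c,r,z0,z1); print(k,len(p), *(circ(p) if len(p)>3 else ''), p.mean(0).round(4))
    for k,c,r,z0,z1 in [('case',(.46,-.33),.14,.019,.03),('pan',(.57,.01),.13,.066,.076)]:
        p=band(P,c,r,z0,z1)[:,:2].astype(np.float32); 
        p=p[np.all([np.abs(p-np.median(p,0)).max(1)<.15],0)]
        print(k,len(p),cv2.minAreaRect(p),p.mean(0))
E
```

```text
scene table z 0.0018810733811835956 pan z 0.07185196891512025
big 66 [0.5421 0.0012] 0.0129 [0.5428 0.0009 0.1157]
small 34 [0.5604 0.0771] 0.0095 [0.5613 0.0756 0.1077]
lid 93 [ 0.6702 -0.2377] 0.0298 [ 0.6719 -0.237   0.0132]
tin 56 [0.5614 0.3964] 0.0296 [0.5625 0.397  0.0411]
jar 183 [0.5836 0.2905] 0.0309 [0.5849 0.2872 0.0772]
spare 203 [0.4508 0.2889] 0.0352 [0.452  0.2877 0.0491]
bigcase 78 [ 0.4984 -0.268 ] 0.0139 [ 0.5004 -0.2696  0.0796]
mortar 241 [0.4331 0.4083] 0.0419 [0.439  0.4081 0.0382]
case 1122 ((0.4683273434638977, -0.33079972863197327), (0.21186155080795288, 0.07112591713666916), 65.17340850830078) [ 0.4673258  -0.34266493]
pan 1596 ((0.5666521787643433, 0.03618648648262024), (0.16516615450382233, 0.15268272161483765), 83.24815368652344) [0.5749703  0.02917661]
side table z 0.0012064438397527688 pan z 0.07088045863224435
big 108 [0.538  0.0067] 0.0137 [0.5371 0.0102 0.1145]
small 58 [0.5571 0.0825] 0.009 [0.557  0.0839 0.1073]
lid 70 [ 0.6679 -0.2347] 0.0312 [ 0.6679 -0.2332  0.0123]
tin 219 [0.5601 0.4012] 0.0254 [0.5622 0.401  0.0408]
jar 771 [0.5812 0.295 ] 0.0302 [0.5793 0.2974 0.0767]
spare 1093 [0.4481 0.2959] 0.0343 [0.447  0.2984 0.0481]
bigcase 65 [ 0.4957 -0.2633] 0.0126 [ 0.4958 -0.2604  0.0778]
mortar 1256 [0.434  0.4093] 0.0416 [0.4406 0.405  0.0383]
case 696 ((0.4666900932788849, -0.3277161419391632), (0.21570035815238953, 0.06762431561946869), 64.73868560791016) [ 0.462626   -0.32428414]
pan 2951 ((0.5654246807098389, 0.03788874298334122), (0.16335345804691315, 0.15093359351158142), 83.4110336303711) [0.56450486 0.04808961]
```

```bash
python3 -m creep '[[[1,0,0,0,0,0,0]]]' 20
python3 - <<'E'
from h import *
f=grab('wrist');print(f['fovy'],f['cx'],f['cy'],np.array(f['tool_from_camera']).round(4).tolist())
E
```

```text
clock: 0.42
position: [0.2194, -0.5852, 0.4046]
tool_rot: [-3.141, 0.0, 0.359]
force: [0.5, -0.8, 0.2]
grip_width: 0.0854
finger_force: 0.0
70.76731832510085 317.47124943377173 197.03026417523563 [[-0.0002, -0.9547, -0.2976, 0.0763], [1.0, -0.0002, 0.0, 0.0002], [-0.0001, -0.2976, 0.9547, 0.0304], [0.0, 0.0, 0.0, 1.0]]
```

```bash
cat >> h.py <<'E'
def go(x,y,z,psi=None):
    "print shift in tool axes (cm) after turning to yaw psi (deg)"
    s=bot.observe();p=s['position'];yw=s['tool_rot'][2]
    t=yw if psi is None else np.radians(psi)
    d=np.array([x,y,z])-p; print('turn rz',round(-((t-yw+np.pi)%(2*np.pi)-np.pi),4),'tool shift cm',(R.from_euler('xyz',[np.pi,0,t]).as_matrix().T@d*100).round(2),'rot',np.degrees(s['tool_rot']).round(2),'clock',round(s['clock'],2))
E
python3 -m creep '[[[1,0,0,0,0,0,-0.155],[1,0,0,0,0,0,-0.155],[1,0,0,0,0,0,-0.155],[1,0,0,0,0,0,-0.155],[1,0,0,0,0,0,-0.155],[1,4.8,1.67,0,0,0,0],[1,4.8,1.67,0,0,0,0],[1,4.8,1.67,0,0,0,0],[1,4.8,1.67,0,0,0,0],[1,4.8,1.67,0,0,0,0],[1,4.8,1.67,0,0,0,0],[1,4.8,1.67,0,0,0,0]]]'
python3 -m creep '[[[1,0,0,0,0,0,0],[1,0,0,0,0,0,0]]]'
python3 - <<'E'
from h import *
f=grab('wrist');cv2.imwrite('pics/w_case.png',f['image']);np.save('case.npy',f,allow_pickle=True)
go(.55,.04,.405,65)
E
```

```text
clock: 1.98
position: [0.4685, -0.329, 0.4048]
tool_rot: [3.141, 0.0, 1.133]
force: [1.2, -0.2, -0.2]
grip_width: 0.0853
finger_force: 0.0
clock: 2.22
position: [0.4673, -0.3306, 0.4046]
tool_rot: [-3.141, 0.0, 1.134]
force: [-0.9, -0.5, -0.6]
grip_width: 0.0855
finger_force: 0.0
turn rz -0.0019 tool shift cm [37.15 -8.15 -0.04] rot [-1.7998e+02  3.0000e-02  6.4890e+01] clock 2.27
```

View pics/w_case.png

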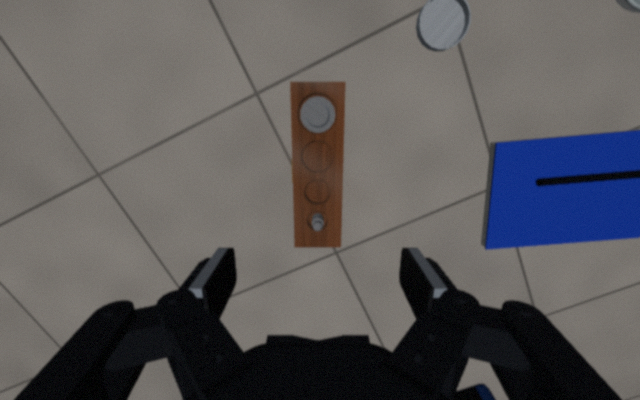

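The wrist view shows the case with corners (291,82),(345,82),(341,247),(295,247), the empty pockets at (317,156) and (317,191), and the lid at (443,22).

```bash
python3 -m creep '[[[1,4.64,-1.02,0,0,0,0],[1,4.64,-1.02,0,0,0,0],[1,4.64,-1.02,0,0,0,0],[1,4.64,-1.02,0,0,0,0],[1,4.64,-1.02,0,0,0,0],[1,4.64,-1.02,0,0,0,0],[1,4.64,-1.02,0,0,0,0],[1,4.64,-1.02,0,0,0,0],[1,0,0,0,0,0,0],[1,0,0,0,0,0,0]]]'
python3 - <<'E'
from h import *
f=np.load('case.npy',allow_pickle=True).item()
for u,v,z in [(317,156,.024),(317,191,.024),(291,82,.024),(345,82,.024),(341,247,.024),(295,247,.024),(443,22,.008)]: print(u,v,ray(f,u,v,z).round(4))
f=grab('wrist');cv2.imwrite('pics/w_pan.png',f['image']);np.save('pan.npy',f,allow_pickle=True)
P=cloud(f)[f['depth']>0]
print(circ(band(P,(.54,.004),.025,.11,.13)),circ(band(P,(.559,.08),.025,.1,.12)))
E
```

```text
clock: 3.52
position: [0.5507, 0.0392, 0.4046]
tool_rot: [3.142, 0.001, 1.132]
force: [0.3, -0.4, 0.2]
grip_width: 0.0853
finger_force: 0.0
317 156 [ 0.4756 -0.3121  0.024 ]
317 191 [ 0.4563 -0.3532  0.024 ]
291 82 [ 0.4847 -0.2218  0.024 ]
345 82 [ 0.5412 -0.2482  0.024 ]
341 247 [ 0.4522 -0.44    0.024 ]
295 247 [ 0.3947 -0.4131  0.024 ]
443 22 [ 0.6696 -0.2365  0.008 ]
(array([0.539 , 0.0048]), 0.0095) (array([0.5593, 0.0787]), 0.0072)
```

View pics/w_pan.png

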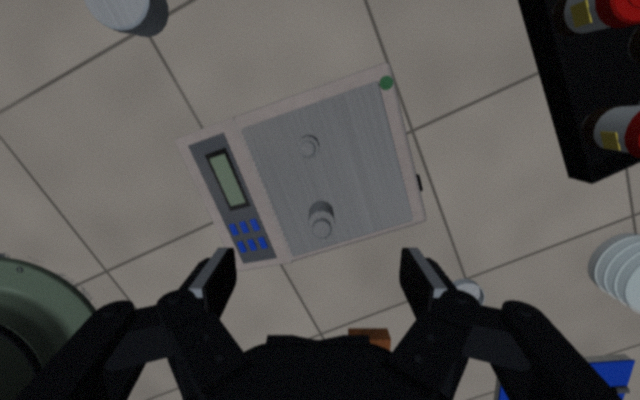

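The wrist view shows the pan with corners near (243,128),(385,83),(413,218),(291,258), the big weight's knob at (322,226) and the small one's at (310,144).

Run:
```python
from h import *
f=np.load('pan.npy',allow_pickle=True).item()
c=np.array([ray(f,*p,.07)[:2] for p in [(243,128),(385,83),(413,218),(291,258)]]);print(c.round(4),c.mean(0))
P=cloud(f);p=P[(f['depth']>0)&(abs(P[...,2]-.07)<.004)][:,:2].astype(np.float32)
p=p[np.hypot(*(p-[.566,.037]).T)<.14]; print(cv2.minAreaRect(p))
go(.539,.0045,.26,65)
```

```text
[[ 0.5045  0.124 ]
 [ 0.6554  0.1017]
 [ 0.6324 -0.0481]
 [ 0.481  -0.0346]] [0.56829944 0.03575135]
((0.5662105679512024, 0.03648931533098221), (0.15981414914131165, 0.15018759667873383), 83.45834350585938)
turn rz -0.0029 tool shift cm [-3.61  0.39 14.46] rot [1.7999e+02 4.0000e-02 6.4830e+01] clock 3.58
```

```bash
python3 -m creep '[[[0.6,-1.8,0.2,2,0,0,0],[0.3,-1.8,0.2,2.4,0,0,0],[0.3,0,0,3,0,0,0],[0.3,0,0,3,0,0,0],[0.3,0,0,2,0,0,0],[0.3,0,0,1.5,0,0,0],[0.3,0,0,0.5,0,0,0],[0.3,0,0,0,0,0,0]]]' 40
python3 - <<'E'
from h import *
f=grab('wrist');cv2.imwrite('pics/w_g1.png',f['image'])
go(.539,.0045,.26,65)
E
```

```text
clock: 4.58
position: [0.5392, 0.006, 0.2609]
tool_rot: [3.141, 0.0, 1.133]
force: [0.1, -0.2, 0.3]
grip_width: 0.0557
finger_force: 0.0
turn rz -0.001 tool shift cm [-0.16  0.04  0.12] rot [ 1.7996e+02 -2.0000e-02  6.4940e+01] clock 4.62
```

View pics/w_g1.png

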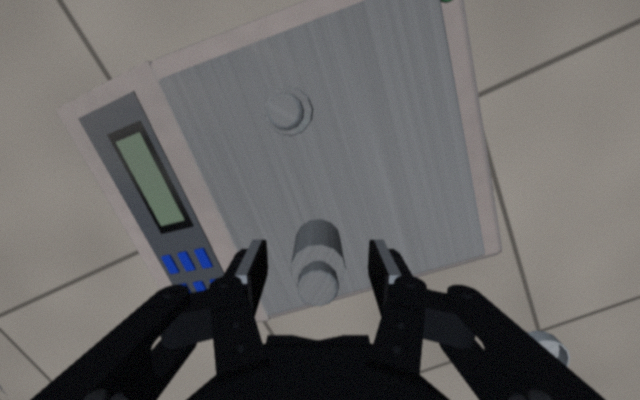

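The big weight's knob (317,280) lies midway between the pads (258 and 378). I'll close on it.

```bash
python3 -m creep '[[[-1,0,0,0,0,0,0],[-1,0,0,0,0,0,0],[-1,0,0,0,0,0,0],[-1,0,0,0,0,0,0],[-1,0,0,0,0,0,0]]]' 40
python3 -m creep '[[[-1,0,0,-1,0,0,0],[-1,0,0,-2,0,0,0],[-1,0,0,-3,0,0,0],[-1,0,0,-1,0,0,0],[-1,0,0,0,0,0,0]]]'
python3 - <<'E'
from h import *
go(.4754,-.3122,.34,65)
E
```

```text
clock: 5.25
position: [0.5394, 0.0063, 0.2614]
tool_rot: [3.141, -0.0, 1.134]
force: [-0.7, -0.1, 7.3]
grip_width: 0.0262
finger_force: 38.9
clock: 5.88
position: [0.5391, 0.0062, 0.3311]
tool_rot: [3.141, -0.0, 1.134]
force: [1.0, -0.7, -2.7]
grip_width: 0.026
finger_force: 39.9
turn rz -0.0009 tool shift cm [-31.55   7.68  -0.89] rot [ 1.7995e+02 -2.0000e-02  6.4950e+01] clock 5.88
```

```bash
python3 -m creep '[[[-1,-2.4,0.6,0,0,0,0],[-1,-4,1,0,0,0,0],[-1,-4.5,1.1,0,0,0,0],[-1,-4.5,1.1,0,0,0,0],[-1,-4.5,1.1,0,0,0,0],[-1,-4.5,1.1,0,0,0,0],[-1,-4,1,0,0,0,0],[-1,-2,0.5,0,0,0,0],[-1,-1,0.2,0,0,0,0],[-1,0,0,0,0,0,0],[-1,0,0,0,0,0,0]]]'
python3 - <<'E'
from h import *
f=grab('wrist');cv2.imwrite('pics/w_p1.png',f['image'])
go(.4754,-.3122,.205,65)
E
```

```text
clock: 7.25
position: [0.4764, -0.3097, 0.3305]
tool_rot: [-3.141, -0.0, 1.135]
force: [0.8, 0.5, -3.0]
grip_width: 0.0261
finger_force: 39.9
turn rz 0.0007 tool shift cm [-0.27  0.02 12.56] rot [-1.7999e+02 -2.0000e-02  6.5040e+01] clock 7.3
```

View pics/w_p1.png

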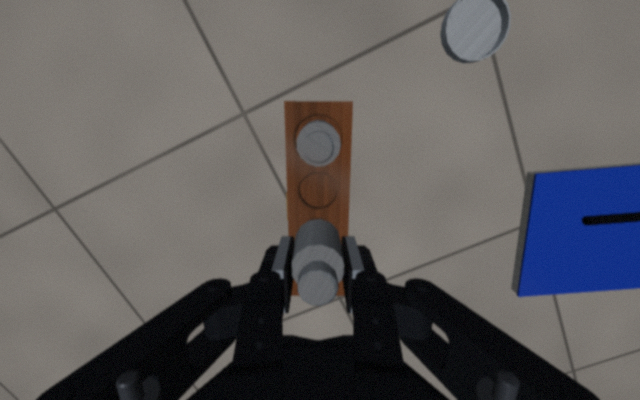

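The weight is held upright, in line with the row: knob at (317,278), pocket column at 318.

```bash
python3 -m creep '[[[-1,-0.1,0,1.5,0,0,0],[-1,0,0,3,0,0,0],[-1,0,0,3,0,0,0],[-1,0,0,2.5,0,0,0],[-1,0,0,1.3,0,0,0],[-1,0,0,0.6,0,0,0],[-1,0,0,0.3,0,0,0],[-1,0,0,0.2,0,0,0],[-1,0,0,0.2,0,0,0],[-1,0,0,0,0,0,0]]]'
```

```text
clock: 8.55
position: [0.4756, -0.3117, 0.2048]
tool_rot: [3.141, 0.0, 1.134]
force: [-0.2, -0.0, -2.2]
grip_width: 0.0263
finger_force: 39.8
```

```bash
python3 -m creep '[[[-1,0,0,0.1,0,0,0],[-1,0,0,0.1,0,0,0],[-1,0,0,0,0,0,0],[-0.2,0,0,0,0,0,0],[0,0,0,0,0,0,0],[0.1,0,0,0,0,0,0],[0.1,0,0,0,0,0,0],[0.1,0,0,-1,0,0,0],[0.2,0,0,-2.5,0,0,0],[0.3,0,0,-4,0,0,0],[0.3,0,0,-5,0,0,0],[0.3,0,0,0,0,0,0]]]'
python3 - <<'E'
from h import *
f=grab('wrist');cv2.imwrite('pics/w_p1b.png',f['image'])
P=cloud(f)[f['depth']>0];b=band(P,(.4754,-.3122),.022,.05,.08);print(circ(b),b[:,2].max())
go(.559,.079,.33,65)
E
```

```text
clock: 10.05
position: [0.4762, -0.312, 0.3318]
tool_rot: [3.136, 0.001, 1.133]
force: [-0.4, -0.3, -1.3]
grip_width: 0.0557
finger_force: 0.0
(array([ 0.4753, -0.3132]), 0.0094) 0.06694138952066661
turn rz -0.001 tool shift cm [ 3.895e+01 -8.970e+00 -1.000e-02] rot [1.7981e+02 3.0000e-02 6.4940e+01] clock 10.1
```

```bash
python3 -m creep '[[[0.3,3.5,-0.8,0,0,0,0],[0.3,5,-1.15,0,0,0,0],[0.3,5,-1.15,0,0,0,0],[0.3,5,-1.15,0,0,0,0],[0.3,5,-1.15,0,0,0,0],[0.3,5,-1.15,0,0,0,0],[0.3,5,-1.15,0,0,0,0],[0.3,3.5,-0.8,0,0,0,0],[0.3,2,-0.5,0,0,0,0],[0.3,0,0,0,0,0,0],[0.3,0,0,0,0,0,0]]]'
python3 - <<'E'
from h import *
f=grab('wrist')
P=cloud(f)[f['depth']>0];b=band(P,(.559,.079),.022,.1,.12);print(circ(b),b[:,2].max())
go(*circ(b)[0],.258,65)
E
```

```text
clock: 11.48
position: [0.559, 0.0783, 0.3274]
tool_rot: [-3.141, 0.001, 1.132]
force: [-0.2, 0.7, -0.4]
grip_width: 0.0554
finger_force: 0.0
(array([0.5595, 0.0793]), 0.0078) 0.11437402903329372
turn rz -0.0025 tool shift cm [ 0.12 -0.    6.95] rot [-1.7999e+02  5.0000e-02  6.4860e+01] clock 11.53
```

```bash
python3 -m creep '[[[0.2,0.1,0,1.5,0,0,0],[0.2,0,0,2.5,0,0,0],[0.2,0,0,1.9,0,0,0],[0.2,0,0,0.8,0,0,0],[0.2,0,0,0.25,0,0,0],[0.2,0,0,0,0,0,0],[-0.3,0,0,0,0,0,0],[-1,0,0,0,0,0,0],[-1,0,0,0,0,0,0],[-1,0,0,0,0,0,0],[-1,0,0,0,0,0,0]]]' 35
python3 -m creep '[[[-1,0,0,-1,0,0,0],[-1,0,0,-2,0,0,0],[-1,0,0,-3,0,0,0],[-1,0,0,-1,0,0,0],[-1,0,0,0,0,0,0]]]'
python3 - <<'E'
from h import *
go(.4561,-.3535,.33,65)
f=grab('wrist');cv2.imwrite('pics/w_p2.png',f['image'])
E
```

```text
clock: 12.9
position: [0.5597, 0.0807, 0.2588]
tool_rot: [3.141, -0.0, 1.134]
force: [-1.4, -0.3, 6.6]
grip_width: 0.02
finger_force: 34.0
clock: 13.52
position: [0.5596, 0.0805, 0.3286]
tool_rot: [3.141, -0.0, 1.134]
force: [0.0, 1.0, -2.6]
grip_width: 0.0202
finger_force: 34.4
turn rz -0.0009 tool shift cm [-43.71   8.96  -0.14] rot [ 1.7995e+02 -3.0000e-02  6.4950e+01] clock 13.53
```

View pics/w_p2.png

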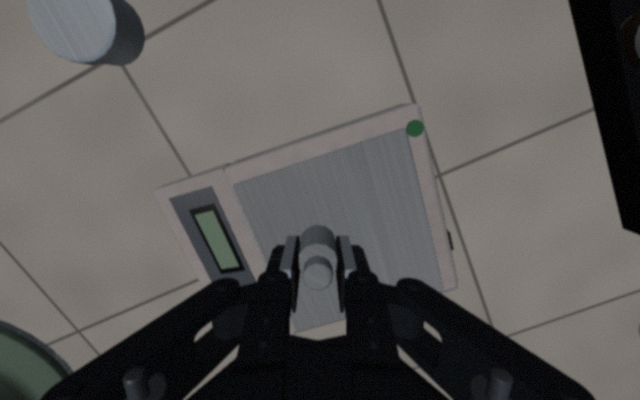

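Small weight is held upright at (317,270); the pan is empty.

```bash
python3 -m creep '[[[-1,-3,0.62,0,0,0,0],[-1,-5,1.03,0,0,0,0],[-1,-5,1.03,0,0,0,0],[-1,-5,1.03,0,0,0,0],[-1,-5,1.03,0,0,0,0],[-1,-5,1.03,0,0,0,0],[-1,-5,1.03,0,0,0,0],[-1,-5,1.03,0,0,0,0],[-1,-4,0.82,0,0,0,0],[-1,-1.6,0.31,0,0,0,0],[-1,0,0,0,0,0,0],[-1,0,0,0,0,0,0]]]'
python3 - <<'E'
from h import *
go(.4566,-.3524,.202,65)
E
```

```text
clock: 15.08
position: [0.4567, -0.3509, 0.3278]
tool_rot: [-3.141, -0.001, 1.135]
force: [0.8, -0.1, -1.4]
grip_width: 0.02
finger_force: 34.4
turn rz 0.001 tool shift cm [-0.14  0.05 12.58] rot [-1.7996e+02 -5.0000e-02  6.5060e+01] clock 15.07
```

```bash
python3 -m creep '[[[-1,0,0,1.5,0,0,0],[-1,0,0,3,0,0,0],[-1,0,0,3,0,0,0],[-1,0,0,2.5,0,0,0],[-1,0,0,1.3,0,0,0],[-1,0,0,0.6,0,0,0],[-1,0,0,0.3,0,0,0],[-1,0,0,0.2,0,0,0],[-1,0,0,0.1,0,0,0],[-1,0,0,0,0,0,0]]]'
python3 - <<'E'
from h import *
go(.4566,-.3524,.201,65);print(bot.observe()['force'])
E
```

```text
clock: 16.32
position: [0.4562, -0.3524, 0.2034]
tool_rot: [3.141, 0.0, 1.134]
force: [-0.0, -0.1, -1.6]
grip_width: 0.0202
finger_force: 34.4
turn rz -0.0008 tool shift cm [0.02 0.04 0.24] rot [1.7998e+02 1.0000e-02 6.4960e+01] clock 16.32
[-0.03185628 -0.06616357 -1.60307842]
```

```bash
python3 -m creep '[[[-1,0,0,0.1,0,0,0],[-1,0,0,0.1,0,0,0],[-1,0,0,0,0,0,0],[-0.3,0,0,0,0,0,0],[-0.1,0,0,0,0,0,0],[0,0,0,0,0,0,0],[0.1,0,0,0,0,0,0],[0.1,0,0,-1,0,0,0],[0.2,0,0,-2.5,0,0,0],[0.3,0,0,-4,0,0,0],[0.3,0,0,-5,0,0,0],[0.5,0,0,0,0,0,0]]]'
python3 - <<'E'
from h import *
f=grab('wrist');cv2.imwrite('pics/w_p2b.png',f['image'])
P=cloud(f)[f['depth']>0];b=band(P,(.4561,-.3535),.018,.045,.07);print(circ(b),b[:,2].max())
f=grab('side');P=cloud(f)[f['depth']>0];b=band(P,(.67,-.236),.04,.009,.018);print(circ(b))
go(.669,-.236,.33,65)
E
```

```text
clock: 17.82
position: [0.4568, -0.3527, 0.3304]
tool_rot: [3.136, 0.001, 1.133]
force: [0.3, -0.4, -1.2]
grip_width: 0.0639
finger_force: 0.0
(array([ 0.4561, -0.3536]), 0.0075) 0.05644487494265443
(array([ 0.6685, -0.2356]), 0.0303)
turn rz -0.0008 tool shift cm [19.54 14.38 -0.3 ] rot [1.7994e+02 2.0000e-02 6.4950e+01] clock 17.93
```

View pics/w_p2b.png

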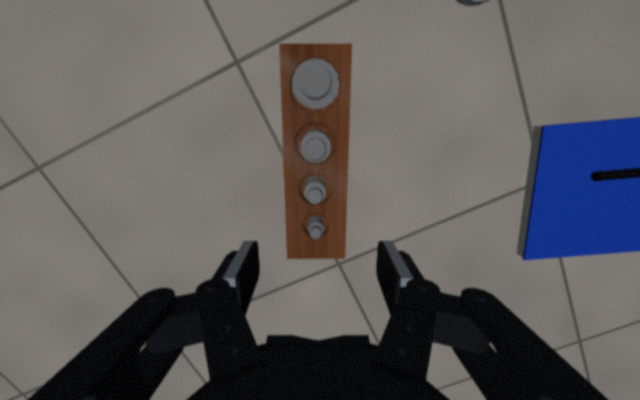

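All four weights stand in the case: from the top (316,82), big (315,145), small (315,189), smallest (316,228). Heights agree with seated weights. Lid next.

```bash
python3 -m creep '[[[1,2,1.5,0,0,0,0],[1,3.6,2.6,0,0,0,0],[1,3.6,2.6,0,0,0,0],[1,3.6,2.6,0,0,0,0],[1,3.6,2.6,0,0,0,0],[1,2.1,1.6,0,0,0,0],[1,1,0.8,0,0,0,0],[1,0,0,0,0,0,0],[1,0,0,0,0,0,0]]]' 20
python3 - <<'E'
from h import *
f=grab('wrist');P=cloud(f)[f['depth']>0]
print(np.median(band(P,(.669,-.236),.02,-.01,.012)[:,2]))
for z0,z1 in [(.008,.018),(.010,.018),(.006,.018)]:
  b=band(P,(.669,-.236),.036,z0,z1);print(len(b),circ(b))
im=f['image'];g=cv2.cvtColor(im,cv2.COLOR_BGR2GRAY)
m=((P:=cloud(f))[...,2]>.007)&(np.hypot(P[...,0]-.669,P[...,1]+.236)<.04)&(f['depth']>0)
v,u=np.nonzero(m);e=cv2.fitEllipse(cv2.convexHull(np.stack([u,v],1).astype(np.int32)));print(e,ray(f,*e[0],.012))
go(.669,-.236,.171,65)
E
```

```text
clock: 19.05
position: [0.6674, -0.2372, 0.326]
tool_rot: [-3.141, 0.001, 1.133]
force: [-0.4, 0.0, 0.0]
grip_width: 0.0856
finger_force: 0.0
0.002549639021778183
433 (array([ 0.6694, -0.2367]), 0.029)
387 (array([ 0.6694, -0.2367]), 0.029)
485 (array([ 0.6694, -0.2367]), 0.029)
((319.2140808105469, 357.9239807128906), (272.2931823730469, 398.2205810546875), 3.6330409049987793) [ 0.57232731 -0.4456333   0.012     ]
turn rz -0.002 tool shift cm [ 0.18  0.09 15.52] rot [-1.7998e+02  4.0000e-02  6.4890e+01] clock 19.1
```

```bash
python3 -m creep '[[[1,0.1,0.1,1.5,0,0,0],[1,0,0,3.5,0,0,0],[1,0,0,4,0,0,0],[1,0,0,3,0,0,0],[1,0,0,1.8,0,0,0],[1,0,0,1,0,0,0],[1,0,0,0.4,0,0,0],[1,0,0,0.2,0,0,0],[1,0,0,0,0,0,0]]]'
python3 - <<'E'
from h import *
go(.6694,-.2367,.171,65);print(bot.observe()['force'])
f=grab('wrist');cv2.imwrite('pics/w_lid.png',f['image'])
E
```

```text
clock: 20.23
position: [0.6698, -0.2358, 0.1728]
tool_rot: [3.141, -0.0, 1.134]
force: [-0.4, -0.2, -0.8]
grip_width: 0.0854
finger_force: 0.0
turn rz -0.0008 tool shift cm [-0.1   0.01  0.18] rot [ 1.7995e+02 -1.0000e-02  6.4960e+01] clock 20.23
[-0.38620907 -0.21494463 -0.80651465]
```

View pics/w_lid.png

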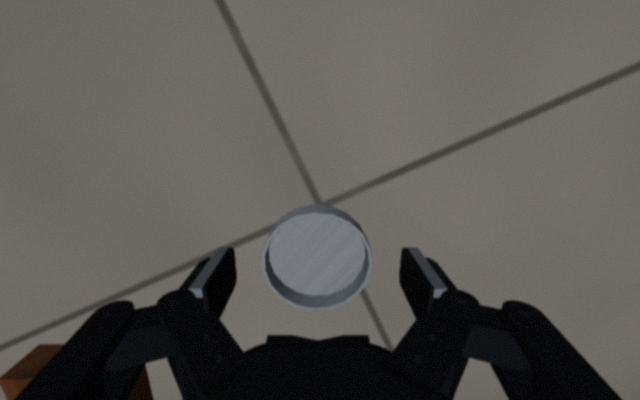

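The lid (318,257) lies centred between the pads. I'll close with 20 N.

```bash
python3 -m creep '[[[1,-0.1,0,0.2,0,0,0],[0.6,0,0,0,0,0,0],[0.4,0,0,0,0,0,0],[0,0,0,0,0,0,0],[0,0,0,0,0,0,0],[0,0,0,0,0,0,0]]]' 20
python3 -m creep '[[[0,0,0,-0.5,0,0,0],[0,0,0,-1.5,0,0,0],[0,0,0,-3,0,0,0],[0,0,0,-4,0,0,0],[0,0,0,-3,0,0,0],[0,0,0,0,0,0,0]]]'
python3 - <<'E'
from h import *
go(.5662,.0367,.29,65)
f=grab('side');P=cloud(f)[f['depth']>0];b=band(P,(.669,-.236),.045,.06,.16);cv2.imwrite('pics/s_lid.png',cv2.resize(f['image'][60:240,220:460],None,fx=3,fy=3))
E
```

```text
clock: 21.02
position: [0.6692, -0.2366, 0.1705]
tool_rot: [3.141, 0.0, 1.134]
force: [-1.0, -0.2, 4.9]
grip_width: 0.0565
finger_force: 21.3
clock: 21.78
position: [0.6698, -0.2368, 0.294]
tool_rot: [3.137, -0.001, 1.134]
force: [-0.3, -0.4, -0.2]
grip_width: 0.0561
finger_force: 21.5
turn rz -0.0009 tool shift cm [ 20.41 -20.94   0.4 ] rot [ 1.7972e+02 -4.0000e-02  6.4950e+01] clock 21.77
```

View pics/s_lid.png

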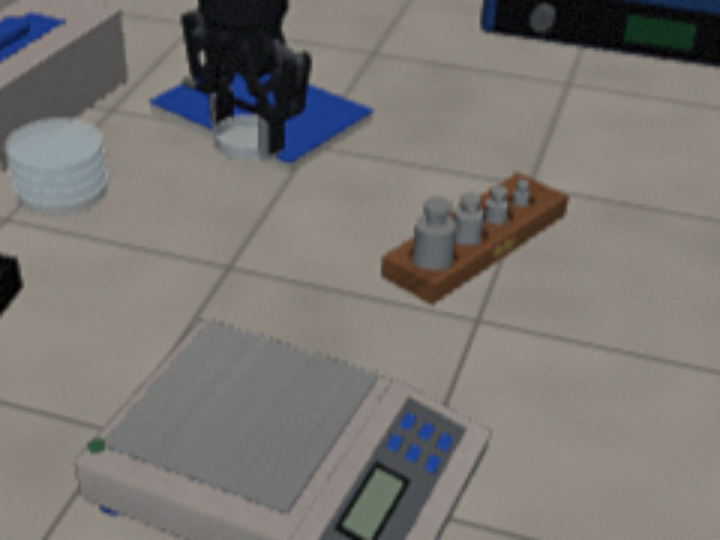

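The lid is held level (crop 240,137), and the weights sit well in the case.

```bash
python3 -m creep '[[[0,1.6,-1.6,0,0,0,0],[0,3,-3.1,0,0,0,0],[0,3.3,-3.4,0,0,0,0],[0,3.3,-3.4,0,0,0,0],[0,3.3,-3.4,0,0,0,0],[0,3,-3,0,0,0,0],[0,1.9,-2,0,0,0,0],[0,1,-1,0,0,0,0],[0,0,0,0,0,0,0],[0,0,0,0,0,0,0]]]'
python3 - <<'E'
from h import *
go(.5662,.0367,.2415,65)
E
```

```text
clock: 23.08
position: [0.5665, 0.0354, 0.29]
tool_rot: [3.141, 0.001, 1.132]
force: [0.1, 0.0, -1.0]
grip_width: 0.0564
finger_force: 21.5
turn rz -0.0021 tool shift cm [ 0.1  -0.08  4.85] rot [1.7999e+02 3.0000e-02 6.4880e+01] clock 23.07
```

```bash
python3 -m creep '[[[0,0,-0.05,1.5,0,0,0],[0,0,0,1.7,0,0,0],[0,0,0,0.9,0,0,0],[0,0,0,0.4,0,0,0],[0,0,0,0.2,0,0,0],[0,0,0,0.1,0,0,0],[0,0,0,0,0,0,0],[0,0,0,0,0,0,0]]]'
python3 - <<'E'
from h import *
go(.5662,.0367,.241,65);print(bot.observe()['force'])
E
```

```text
clock: 24.08
position: [0.5658, 0.0369, 0.2424]
tool_rot: [3.141, -0.0, 1.134]
force: [-0.4, -0.1, -0.3]
grip_width: 0.0564
finger_force: 21.5
turn rz -0.0007 tool shift cm [-0.    0.05  0.14] rot [ 1.7998e+02 -1.0000e-02  6.4960e+01] clock 24.07
[-0.35223264 -0.11116879 -0.26574607]
```

```bash
python3 -m creep '[[[0,0,0.05,0.1,0,0,0],[0,0,0,0.05,0,0,0],[0,0,0,0,0,0,0],[0.45,0,0,0,0,0,0],[0.7,0,0,0,0,0,0],[0.7,0,0,0,0,0,0],[0.8,0,0,-1,0,0,0],[1,0,0,-2.5,0,0,0],[1,0,0,-4,0,0,0],[1,0,0,-4,0,0,0],[1,0,0,0,0,0,0]]]'
python3 - <<'E'
from h import *
f=grab('wrist');P=cloud(f)[f['depth']>0]
b=band(P,(.566,.037),.036,.078,.09);print(len(b),circ(b))
f=grab('side');P=cloud(f)[f['depth']>0];b=band(P,(.561,.4),.036,.034,.046);print(len(b),circ(b))
go(.5605,.3995,.36)
for p in [-10,20,65,110,150]: go(.5605,.3995,.36,p)
E
```

```text
clock: 25.45
position: [0.5667, 0.0368, 0.3591]
tool_rot: [3.137, -0.003, 1.134]
force: [0.4, 0.8, -1.1]
grip_width: 0.0856
finger_force: 0.0
579 (array([0.5664, 0.0366]), 0.029)
251 (array([0.5606, 0.4015]), 0.0253)
turn rz -0.0 tool shift cm [ 32.64 -15.87  -0.38] rot [ 1.7996e+02 -2.0000e-02  6.4950e+01] clock 25.55
turn rz 1.3081 tool shift cm [ -6.85 -35.64  -0.38] rot [ 1.7996e+02 -2.0000e-02  6.4950e+01] clock 25.55
turn rz 0.7845 tool shift cm [ 11.89 -34.29  -0.38] rot [ 1.7996e+02 -2.0000e-02  6.4950e+01] clock 25.55
turn rz -0.0009 tool shift cm [ 32.66 -15.84  -0.38] rot [ 1.7996e+02 -2.0000e-02  6.4950e+01] clock 25.55
turn rz -0.7862 tool shift cm [34.29 11.89 -0.38] rot [ 1.7996e+02 -2.0000e-02  6.4950e+01] clock 25.55
turn rz -1.4844 tool shift cm [18.62 31.15 -0.38] rot [ 1.7996e+02 -2.0000e-02  6.4950e+01] clock 25.55
```

```bash
python3 -m creep '[[[1,2.2,-1.1,0,0,0,0],[1,4,-1.94,0,0,0,0],[1,4.5,-2.18,0,0,0,0],[1,4.5,-2.18,0,0,0,0],[1,4.5,-2.18,0,0,0,0],[1,4.5,-2.18,0,0,0,0],[1,4,-1.94,0,0,0,0],[1,3,-1.46,0,0,0,0],[1,1.5,-0.73,0,0,0,0],[1,0,0,0,0,0,0],[1,0,0,0,0,0,0]]]'
python3 - <<'E'
from h import *
f=grab('wrist');P=cloud(f)[f['depth']>0]
b=band(P,(.561,.4),.036,.034,.046);c=circ(b);print(len(b),c)
b=band(P,(.5824,.294),.045,.065,.082);print(len(b),circ(b))
go(*c[0],.190,65);print(bot.observe()['qpos'].round(2))
cv2.imwrite('pics/w_tin.png',f['image'])
E
```

```text
clock: 26.92
position: [0.5611, 0.3987, 0.3555]
tool_rot: [3.141, 0.001, 1.132]
force: [-0.7, -0.3, 0.2]
grip_width: 0.0852
finger_force: 0.0
440 (array([0.5602, 0.3997]), 0.025)
2337 (array([0.5813, 0.2928]), 0.0303)
turn rz -0.0025 tool shift cm [ 0.06 -0.14 16.57] rot [1.7997e+02 4.0000e-02 6.4860e+01] clock 26.98
[-0.48  0.69 -0.37  1.45  0.27  1.05 -1.34]
```

View pics/w_tin.png

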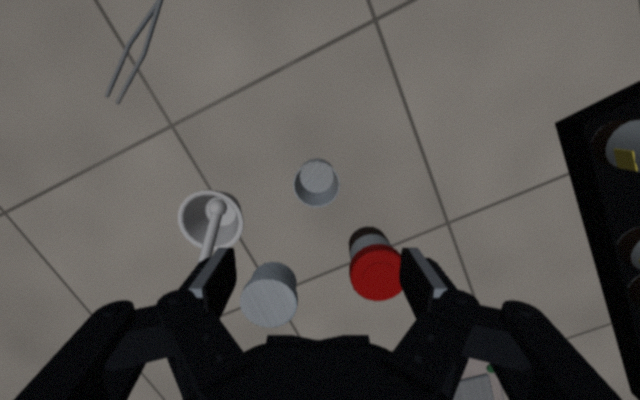

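The tin (317,182) is clear between the jar (376,270), mortar (212,218) and spare tin (270,294); there is room for the fingers.

```bash
python3 -m creep '[[[0.9,0,-0.1,1.5,0,0,0],[0.7,0,0,3.5,0,0,0],[0.7,0,0,4,0,0,0],[0.7,0,0,3.5,0,0,0],[0.7,0,0,2.2,0,0,0],[0.7,0,0,1.2,0,0,0],[0.7,0,0,0.5,0,0,0],[0.7,0,0,0.2,0,0,0],[0.7,0,0,0,0,0,0]]]'
python3 - <<'E'
from h import *
go(.5602,.3997,.190,65);print(bot.observe()['force'])
E
```

```text
clock: 28.1
position: [0.5599, 0.4008, 0.1904]
tool_rot: [3.141, -0.001, 1.134]
force: [-0.7, -0.1, -0.2]
grip_width: 0.0724
finger_force: 0.0
turn rz -0.0008 tool shift cm [-0.08  0.07  0.04] rot [ 1.7997e+02 -5.0000e-02  6.4950e+01] clock 28.1
[-0.6753867  -0.05871309 -0.19377164]
```

```bash
python3 -m creep '[[[0.7,-0.1,0.05,0.05,0,0,0],[0.4,0,0,0,0,0,0],[0.1,0,0,0,0,0,0],[-0.2,0,0,0,0,0,0],[-0.2,0,0,0,0,0,0],[-0.2,0,0,0,0,0,0]]]' 22
python3 -m creep '[[[-0.2,0,0,-0.5,0,0,0],[-0.2,0,0,-1.5,0,0,0],[-0.2,0,0,-3,0,0,0],[-0.2,0,0,-4,0,0,0],[-0.2,0,0,-4,0,0,0],[-0.2,0,0,-1.5,0,0,0],[-0.2,0,0,0,0,0,0]]]'
python3 - <<'E'
from h import *
go(.5664,.0366,.34,65)
f=grab('side');cv2.imwrite('pics/s_tin.png',cv2.resize(f['image'][150:400,100:400],None,fx=2,fy=2))
E
```

```text
clock: 28.85
position: [0.5598, 0.3996, 0.1896]
tool_rot: [3.141, -0.0, 1.134]
force: [-0.6, -1.0, 6.0]
grip_width: 0.0478
finger_force: 22.2
clock: 29.72
position: [0.5598, 0.3995, 0.3354]
tool_rot: [3.141, -0.002, 1.134]
force: [-0.6, 0.0, -0.5]
grip_width: 0.0475
finger_force: 22.9
turn rz -0.0008 tool shift cm [-32.61  15.94  -0.46] rot [ 1.7995e+02 -9.0000e-02  6.4950e+01] clock 29.73
```

View pics/s_tin.png

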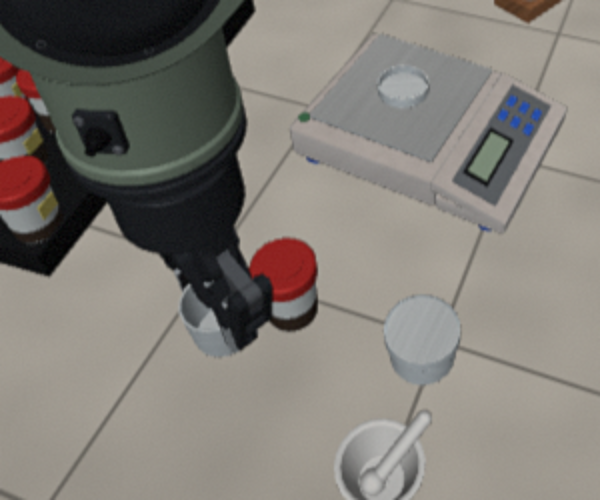

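The tin hangs upright in the gripper (crop 215,320); the lid is on the pan, jar, spare tin and mortar are untouched.

```bash
python3 -m creep '[[[-0.2,-2.2,1.1,0,0,0,0],[-0.2,-4,1.94,0,0,0,0],[-0.2,-4.5,2.2,0,0,0,0],[-0.2,-4.5,2.2,0,0,0,0],[-0.2,-4.5,2.2,0,0,0,0],[-0.2,-4.5,2.2,0,0,0,0],[-0.2,-4,1.95,0,0,0,0],[-0.2,-3,1.46,0,0,0,0],[-0.2,-1.4,0.69,0,0,0,0],[-0.2,0,0,0,0,0,0],[-0.2,0,0,0,0,0,0]]]'
python3 - <<'E'
from h import *
go(.5664,.0366,.2625,65)
E
```

```text
clock: 31.15
position: [0.5661, 0.0383, 0.3339]
tool_rot: [-3.141, -0.001, 1.136]
force: [0.1, 0.7, -1.0]
grip_width: 0.0481
finger_force: 22.9
turn rz 0.001 tool shift cm [-0.14  0.1   7.14] rot [-1.7996e+02 -3.0000e-02  6.5060e+01] clock 31.15
```

```bash
python3 -m creep '[[[-0.2,0,0.1,1.5,0,0,0],[-0.2,0,0,2.2,0,0,0],[-0.2,0,0,1.7,0,0,0],[-0.2,0,0,0.9,0,0,0],[-0.2,0,0,0.4,0,0,0],[-0.2,0,0,0.2,0,0,0],[-0.2,0,0,0.1,0,0,0],[-0.2,0,0,0,0,0,0],[-0.2,0,0,0,0,0,0]]]'
python3 - <<'E'
from h import *
go(.5664,.0366,.2625,65);print(bot.observe()['force'])
E
```

```text
clock: 32.28
position: [0.5671, 0.0362, 0.2644]
tool_rot: [3.141, -0.0, 1.134]
force: [-0.0, 0.9, -0.6]
grip_width: 0.0481
finger_force: 22.8
turn rz -0.0008 tool shift cm [ 0.   -0.08  0.19] rot [ 1.7998e+02 -1.0000e-02  6.4950e+01] clock 32.27
[-0.00852394  0.86225535 -0.61713983]
```

```bash
python3 -m creep '[[[-0.2,0,-0.05,0.1,0,0,0],[-0.2,0,0,0.1,0,0,0],[-0.2,0,0,0.05,0,0,0],[-0.2,0,0,0,0,0,0],[0.3,0,0,0,0,0,0],[0.5,0,0,0,0,0,0],[0.5,0,0,0,0,0,0],[0.6,0,0,-1,0,0,0],[0.8,0,0,-2.5,0,0,0],[1,0,0,-4,0,0,0],[1,0,0,-4,0,0,0],[1,0,0,0,0,0,0]]]'
python3 - <<'E'
from h import *
f=grab('wrist');P=cloud(f)[f['depth']>0]
b=band(P,(.5664,.0366),.026,.108,.12);print('tin',len(b),circ(b),b[:,2].max())
b=band(P,(.5664,.0366),.036,.078,.088);print('lid',len(b),circ(b))
cv2.imwrite('pics/w_t2.png',f['image'])
f=grab('side');P=cloud(f)[f['depth']>0]
b=band(P,(.5664,.0366),.04,.108,.12);print('tin side',circ(b),b[:,2].max())
p=P[(P[:,2]>.045)&(P[:,2]<.062)&(np.hypot(P[:,0]-.56,P[:,1]-.04)<.21)&(P[:,1]<.16)][:,:2]
a=np.radians(-6.55);ex=np.array([np.cos(a),np.sin(a)]);ey=np.array([-ex[1],ex[0]])
q=(p-[.5662,.0367])@np.stack([ex,ey],1);q=q[(q[:,0]>-.1)&(q[:,0]<.09)];print('left side y',np.percentile(q[:,1],[90,99,100]))
print('jar target gap 17mm', np.array([.5662,.0367])+ey*(.095+.017+.030))
E
```

```text
clock: 33.78
position: [0.5671, 0.0366, 0.3802]
tool_rot: [3.137, -0.003, 1.134]
force: [-0.0, -0.1, -1.1]
grip_width: 0.0856
finger_force: 0.0
tin 591 (array([0.5673, 0.0367]), 0.0249) 0.11606966985774861
lid 502 (array([0.5668, 0.0372]), 0.0286)
tin side (array([0.5661, 0.0386]), 0.0263) 0.11661533950127423
left side y [0.09555659 0.09720295 0.09906612]
jar target gap 17mm [0.58239797 0.17777312]
```

```bash
python3 -m creep '[[[1,2,-0.8,0,0,0,-0.108],[1,3.5,-0.6,0,0,0,-0.108],[1,3.5,-0.3,0,0,0,-0.108],[1,3.5,0,0,0,0,0],[1,3.5,0,0,0,0,0],[1,3.5,0,0,0,0,0],[1,3.5,0,0,0,0,0],[1,1.5,0,0,0,0,0],[1,0,0,0,0,0,0],[1,0,0,0,0,0,0]]]'
python3 - <<'E'
from h import *
f=grab('wrist');P=cloud(f)[f['depth']>0]
b=band(P,(.5815,.293),.045,.068,.082);c=circ(b);print(len(b),c,b[:,2].max())
go(*c[0],.22,83.5)
E
```

```text
clock: 35.12
position: [0.5959, 0.2804, 0.3764]
tool_rot: [-3.141, 0.001, 1.457]
force: [-0.2, 0.8, -0.3]
grip_width: 0.0858
finger_force: 0.0
2806 (array([0.5817, 0.2925]), 0.0301) 0.08000014407851924
turn rz -0.0011 tool shift cm [ 1.04 -1.56 15.66] rot [1.800e+02 5.000e-02 8.344e+01] clock 35.17
```

```bash
python3 -m creep '[[[1,0.8,-1.2,0.5,0,0,0],[1,0.2,-0.35,2.5,0,0,0],[1,0,0,3.5,0,0,0],[1,0,0,3.5,0,0,0],[1,0,0,2.8,0,0,0],[1,0,0,1.5,0,0,0],[1,0,0,0.9,0,0,0],[1,0,0,0.3,0,0,0],[1,0,0,0,0,0,0],[1,0,0,0,0,0,0]]]'
python3 - <<'E'
from h import *
go(.5817,.2925,.22,83.5);print(bot.observe()['force'])
E
```

```text
clock: 36.42
position: [0.5816, 0.2936, 0.2224]
tool_rot: [3.141, -0.001, 1.458]
force: [0.7, 0.1, 1.1]
grip_width: 0.0852
finger_force: 0.0
turn rz 0.0003 tool shift cm [-0.11  0.02  0.24] rot [ 1.7995e+02 -3.0000e-02  8.3520e+01] clock 36.42
[0.741489   0.10918213 1.14627273]
```

```bash
python3 -m creep '[[[1,-0.1,0,0.2,0,0,0],[0.7,0,0,0,0,0,0],[0.3,0,0,0,0,0,0],[0,0,0,0,0,0,0],[-0.1,0,0,0,0,0,0],[-0.1,0,0,0,0,0,0],[-0.1,0,0,0,0,0,0]]]' 45
python3 -m creep '[[[-0.1,0,0,-0.5,0,0,0],[-0.1,0,0,-1,0,0,0],[-0.1,0,0,-1.5,0,0,0],[-0.1,0,0,0,0,0,0]]]'
python3 - <<'E'
from h import *
go(.5823,.1768,.222,83.5)
E
```

```text
clock: 37.3
position: [0.5814, 0.2926, 0.2202]
tool_rot: [3.141, -0.0, 1.458]
force: [-1.2, -2.5, 7.3]
grip_width: 0.0582
finger_force: 47.2
clock: 37.8
position: [0.5817, 0.2928, 0.2514]
tool_rot: [3.14, -0.001, 1.458]
force: [-0.4, 0.8, -1.9]
grip_width: 0.0584
finger_force: 48.6
turn rz 0.0002 tool shift cm [-11.52   1.37   2.94] rot [ 1.7989e+02 -8.0000e-02  8.3510e+01] clock 37.8
```

```bash
python3 -m creep '[[[-0.1,-1.5,0.2,0,0,0,0],[-0.1,-3,0.35,0,0,0,0],[-0.1,-3,0.35,0,0,0,0],[-0.1,-2.5,0.3,0,0,0,0],[-0.1,-1.2,0.15,0,0,0,0],[-0.1,-0.3,0.02,0,0,0,0],[-0.1,0,0,0,0,0,0],[-0.1,0,0,0,0,0,0]]]'
python3 - <<'E'
from h import *
go(.5823,.1768,.2215,83.5)
E
```

```text
clock: 38.8
position: [0.5818, 0.1777, 0.2497]
tool_rot: [-3.142, -0.001, 1.459]
force: [-0.3, 0.1, -1.5]
grip_width: 0.0583
finger_force: 48.6
turn rz 0.0015 tool shift cm [-0.08  0.06  2.82] rot [-1.800e+02 -3.000e-02  8.359e+01] clock 38.8
```

```bash
python3 -m creep '[[[-0.1,0,0.05,1,0,0,0],[-0.1,0,0,1,0,0,0],[-0.1,0,0,0.5,0,0,0],[-0.1,0,0,0.2,0,0,0],[-0.1,0,0,0.1,0,0,0],[-0.1,0,0,0,0,0,0],[-0.1,0,0,0,0,0,0]]]'
python3 - <<'E'
from h import *
go(.5823,.1768,.2202,83.5);print(bot.observe()['force'])
E
```

```text
clock: 39.67
position: [0.5825, 0.1767, 0.2219]
tool_rot: [3.141, -0.0, 1.458]
force: [0.3, 0.0, -1.4]
grip_width: 0.0584
finger_force: 48.6
turn rz 0.0004 tool shift cm [ 0.01 -0.02  0.17] rot [ 1.7998e+02 -1.0000e-02  8.3520e+01] clock 39.67
[ 0.31403979  0.00414831 -1.42413649]
```

```bash
python3 -m creep '[[[-0.1,0,0,0.1,0,0,0],[-0.1,0,0,0.07,0,0,0],[-0.1,0,0,0,0,0,0],[0.4,0,0,0,0,0,0],[0.7,0,0,0,0,0,0],[1,0,0,0,0,0,0],[1,0,0,0,0,0,0],[1,0,0,-1,0,0,0],[1,0,0,-2.5,0,0,0],[1,0,0,-4,0,0,0],[1,0,0,-5,0,0,0],[1,0,0,-4,0,0,0]]]'
python3 -m creep '[[[1,0,0,0,0,0,0],[1,0,0,0,0,0,0]]]'
python3 - <<'E'
from h import *
ex=np.array([np.cos(np.radians(-6.55)),np.sin(np.radians(-6.55))]);ey=np.array([-ex[1],ex[0]])
for n in ['wrist','scene','side']:
    f=grab(n);P=cloud(f)[f['depth']>0]
    for k,c,r,z0,z1 in [('jar',(.582,.177),.045,.068,.082),('tin',(.5665,.037),.03,.106,.12),('big',(.475,-.313),.022,.05,.08),('small',(.456,-.3535),.018,.045,.07),('spare',(.4495,.2925),.05,.042,.054),('mortar',(.434,.408),.06,.02,.075)]:
        b=band(P,c,r,z0,z1)
        if len(b)>5: print(n,k,len(b),circ(b),b[:,2].max().round(3), ((circ(b)[0]-[.5662,.0367])@np.stack([ex,ey],1)).round(4) if k in('jar','tin') else '')
    if n=='side': cv2.imwrite('pics/s_fin.png',f['image'])
E
```

```text
clock: 41.18
position: [0.5823, 0.1767, 0.3878]
tool_rot: [3.14, -0.001, 1.458]
force: [0.6, 0.5, -0.8]
grip_width: 0.0851
finger_force: 0.0
clock: 41.42
position: [0.5822, 0.1766, 0.385]
tool_rot: [-3.142, 0.0, 1.458]
force: [-0.4, 0.7, 0.4]
grip_width: 0.0854
finger_force: 0.0
wrist jar 2583 (array([0.5827, 0.1767]), 0.0301) 0.079 [0.0004 0.141 ]
wrist tin 513 (array([0.5674, 0.0371]), 0.025) 0.116 [0.0011 0.0005]
wrist spare 3764 (array([0.4485, 0.2936]), 0.0342) 0.051 
scene jar 210 (array([0.5842, 0.1758]), 0.0327) 0.082 [0.002  0.1402]
scene tin 101 (array([0.5669, 0.0345]), 0.0273) 0.119 [ 0.0009 -0.0021]
scene big 61 (array([ 0.4777, -0.3141]), 0.0125) 0.071 
scene small 29 (array([ 0.4588, -0.3544]), 0.0077) 0.059 
scene spare 196 (array([0.4492, 0.2898]), 0.0352) 0.054 
scene mortar 194 (array([0.4337, 0.4062]), 0.0402) 0.07 
side jar 587 (array([0.5829, 0.179 ]), 0.0308) 0.08 [0.0004 0.1433]
side tin 163 (array([0.567 , 0.0372]), 0.027) 0.117 [0.0007 0.0006]
side big 40 (array([ 0.4779, -0.3071]), 0.012) 0.067 
side small 22 (array([ 0.4539, -0.3487]), 0.007) 0.057 
side spare 1089 (array([0.4481, 0.2961]), 0.0342) 0.052 
side mortar 1260 (array([0.4344, 0.4087]), 0.0415) 0.07
```

View pics/s_fin.png

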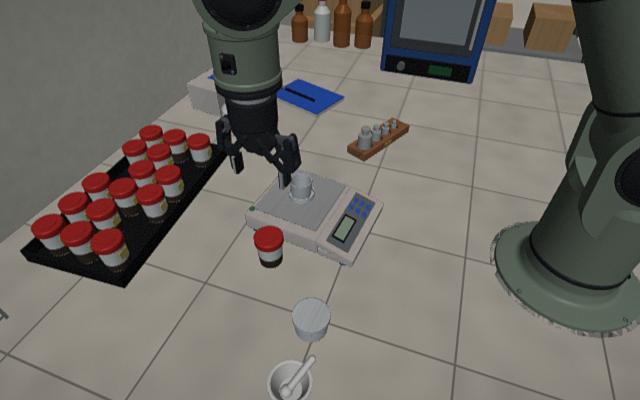

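The last picture shows the tin in the lid on mid-pan (302,188), the jar beside the balance (268,245), the weights in the case (380,138) and the bystanders unmoved. The measurements agree, so I'm handing in.

```bash
python3 -c "
from workcell import bot
print(bot.job_done())"
```

```text
the job is handed in; nothing more can be done
None
```

The job is handed in, about 41 s on the robot's clock: both check weights are in their own pockets, the tin stands in its lid within about 1 mm of mid-pan, the jar stands about 16 mm off the balance's left side level with the middle of the pan, and the spare tin and mortar were not touched.

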